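Fit the snap ring on a microscope bearing's axle stub

TASK

Turn all three captive tee bolts of the bearing housing clockwise fully home, in any order. Then pick up the snap-ring pliers by the handles, squeeze them to spread the ring, bring it level over the top of the axle stub and slide it down, without forcing, to the middle of the groove. Finish while holding it there: pliers squeezed, ring spread around the groove, centred and level, not resting or leaning on the stub or hub; leave the other things on the desk alone.

Things in the scene. Friction and masses are not known exactly. Their poses are not given: they have to be found in the camera images.
- bolt_a_grip (a point): Centre of the steel tee head of captive bolt A, 90 mm to the housing's +y side (left as the robot sees it at yaw 0) from the axle stub, on the dark steel housing plate. The head is a bar 36 mm long (its own x axis), 10 mm wide (y) and 16 mm high, on a 9 mm stalk; its centre is 36 mm above the desk and 24 mm above the plate's top. The bolt turns about the vertical through this point.
- bolt_a (a joint): Turn of that bolt in rad: grows as it is turned clockwise seen from above, from 0 to its end stop at 1.4 (fully home); it starts somewhere from 0.1 to 0.7, turns with light friction (0.04 N m), does not rise or sink, and stays where it is left.
- bolt_b_grip (a point): Centre of the steel tee head of captive bolt B, 90 mm to its +x side (the far bolt) from the axle stub, on the dark steel housing plate. The head is a bar 36 mm long (its own x axis), 10 mm wide (y) and 16 mm high, on a 9 mm stalk; its centre is 36 mm above the desk and 24 mm above the plate's top. The bolt turns about the vertical through this point.
- bolt_b (a joint): Turn of that bolt in rad: grows as it is turned clockwise seen from above, from 0 to its end stop at 1.4 (fully home); it starts somewhere from 0.1 to 0.7, turns with light friction (0.04 N m), does not rise or sink, and stays where it is left.
- bolt_c_grip (a point): Centre of the steel tee head of captive bolt C, 90 mm to its -y side (right) from the axle stub, on the dark steel housing plate. The head is a bar 36 mm long (its own x axis), 10 mm wide (y) and 16 mm high, on a 9 mm stalk; its centre is 36 mm above the desk and 24 mm above the plate's top. The bolt turns about the vertical through this point.
- bolt_c (a joint): Turn of that bolt in rad: grows as it is turned clockwise seen from above, from 0 to its end stop at 1.4 (fully home); it starts somewhere from 0.1 to 0.7, turns with light friction (0.04 N m), does not rise or sink, and stays where it is left.
- groove (a point): Centre, on the axis, of the groove in the housing's upright steel axle stub, 62 mm above the desk; z up. On the hub's flat top stands the stub: first the groove, 26 mm across, 8 mm high (58 to 66 mm above the desk), then the land, 30 mm across, up to 77 mm, then a bevel to 20 mm across at the top, 84 mm.
- housing: The fixed bearing housing: dark steel plate 12 mm thick, tee-shaped, 236 mm along its y, reaching 38 mm to -x and 128 mm to +x of the stub, with an aluminium hub up to 58 mm above the desk (46 mm across), the stub on it and three tee bolts. Origin on the desk under the stub's axis, z up.
- pliers_grip (a point): Mid-point between the two black handles of the snap-ring pliers where they are squeezed, half-way up them, 50 mm above the desk at the start. x points along the pliers to the ring, y across the handles, z up. Handles run from 50 mm behind to 40 mm ahead of here, each 12 mm thick and high; here they measure 59 mm over their outsides relaxed, 34 mm squeezed to the stop.
- pliers: The loose pliers with handles, jaws and ring (200 mm long, about 0.27 kg, balance point about 25 mm ahead of pliers_grip); origin at the pivot, 62 mm ahead of pliers_grip, axes the same. They lie level on a fixed grey rest whose blocks (tops 44 mm above the desk) carry the pivot and the last 20 mm of the handles; at the grip it has only a 6 mm floor.
- lever_l (a joint): Squeeze of the pliers in rad (swing of each handle): 0 relaxed, 0.2 squeezed to the stop. Squeezing the handles together spreads the jaws and the ring. A spring pushes the handles apart, about 7 N on each at the stop. At 0.2 their outer faces are parallel.
- ring_center (a point): Centre of the dark steel snap ring on the pliers' down-bent tips (it cannot come off). Its plane is level, 14 mm below the handles' mid-height; 122 mm ahead of pliers_grip. Round wire 4 mm thick, gap towards the pliers. Spread to the stop: a circle 36 mm clear inside, 3 mm clear of the stub all round; relaxed 28 mm wide, does not pass the stub. z: ring axis, up.
- pen: Bystander, leave alone: blue ball pen 130 mm long, lying. Origin at its underside.
- notes: Bystander, leave alone: pad of coloured sticky notes 50 x 75 x 6 mm. Origin at its underside.
- objective: Bystander, leave alone: steel microscope objective 24 mm across, 44 mm high, standing. Origin at its underside.
- eyepiece: Bystander, leave alone: black eyepiece 32 mm across, 52 mm high, standing. Origin at its underside.
- beaker: Bystander, leave alone: glass beaker 66 mm across, 85 mm high. Origin at its underside.
- phone: Bystander, leave alone: black phone 72 x 148 x 9 mm, lying. Origin at its underside.
- driver: Bystander, leave alone: screwdriver 160 mm long, lying. Origin at its underside.
Mind the look-alikes: they are no part of the job. What is shaped like the pliers but blue or green is not meant.

How it is judged:
On the way, in this order (a step that is already met when the one before it is completed fails the run):
1. all three tee bolts are turned home (value of joint each of bolt_a, bolt_b, bolt_c above 1.32 rad), for 0.2 s.
2. the spread ring is held over the top of the stub (value of joint lever_l above 0.15 rad and horizontal distance between ring_center and groove below 0.008 m and z of ring_center in the frame of groove above 0.022 m), for 0.05 s.
At the end, for the whole second after the job is handed in: All three bolts within 0.08 rad of their stops; the pliers squeezed by the fingers (over 5 N) to more than 0.15 of 0.2 rad; the ring's centre within 3 mm of the groove's axis and 3 mm of its mid-height, level within 0.1 rad, at rest, with less than 1.5 N between pliers or ring and the housing (all of step 1 and value of joint lever_l above 0.15 rad and horizontal distance between ring_center and groove below 0.003 m and z of ring_center in the frame of groove between -0.003 and 0.003 m and angle between the z axis of ring_center and the z axis of groove, either way round below 0.1 rad and contact force between pliers and housing below 1.5 N and contact force between the fingers and pliers above 5 N and linear speed of pliers below 0.02 m/s); the arm keeps its last pose, push and grip.
It fails at once if a bystander was moved more than 30 mm (distance of any of pen, notes, objective, eyepiece, beaker, phone, driver from where it was at the start of the episode above 0.03 m).
It fails at once if the ring or pliers were forced against the housing (over 25 N) (contact force between pliers and housing above 25 N).
It also fails if it takes over 67 s, if anything falls off the work surface, if the arm or the gripper's body presses on something with over 40 N, if the wrist force passes 120 N, or if a joint passes its speed limit or range.

ROBOT

A 7-joint arm with a two-finger parallel gripper is mounted at the origin on the work surface. World frame = base frame: x ahead of the robot, y to its left, z up, the work surface at z = 0. Lengths are in m, angles in rad, forces in N, time in s.
With the tool pointing down it reaches from about 0.425 to 0.95 m from the base axis. Payload 4.7 kg.
Tool frame: the origin (TCP) lies on the centre line of the jaws, within the pads' length; the fingertips stand robot.nose_length ahead of it and the grasp point (between the pads) lies 8 mm behind it (robot.nose_length is the distance from the TCP to the fingertips, in m); z points along the fingers, y is the line along which they close (so a half turn about z gives the same grasp; the last joint's range is limited). The gripper opens to 85 mm and grips with 20 to 120 N. Pads are 22 mm wide; open, the fingers measure 114 mm over their backs; the gripper's body (76 mm by 85 mm) begins 54 mm behind the grasp point. The pads swing forward as they close: fully open they stand 13 mm farther back than shut.
Start: joints at [1.249, 0.469, -0.049, 1.532, 0.024, 1.141, -0.082], TCP at [0.195, -0.646, 0.242] pointing down, gripper open.
Joint ranges: [-2.59, 2.59], [-0.33, 1.99], [-1.39, 1.29], [0.1, 2.45], [-1.04, 4.18], [0.21, 1.99], [-2.66, 2.66]. Speed limits (rad/s): [2.57, 2.57, 3.14, 3.14, 3.14, 3.14, 3.14].

INTERFACE

Orientations are given as [roll, pitch, yaw] about the fixed x, y, z axes, in that order (R = Rz(yaw) Ry(pitch) Rx(roll)).
In Python, from plant import robot gives the robot as it stands. Calls block until the motion is done:
- robot.goto(position, orientation): joint-space move of the TCP to a pose.
- robot.move_straight(position, vel=0.15, attitude=None, contact_N=None): straight line of the TCP; attitude=None keeps the orientation; vel is the mean speed in m/s. With contact_N (N) it stops when the force on the tool has changed by that much, and returns True; else False.
- robot.move_joints(angles): joint-space move.
- robot.grip(opening, strength=None): opening from 0.0 (shut) to 1.0 (fully open); strength is the grip in N (None keeps the last); returns when the fingers have stopped.
- robot.sleep(seconds).
- robot.inverse_kinematics(position, orientation): joint angles nearest the present ones, or None.
- robot.sense(): the state.
- robot.grab_frame(name): name is "scene" or "top"; returns a dict with "image" (384x512x3 uint8, red, green, blue), "range_z" (384x512 float32, m along the optical axis (not along the pixel's ray), 0 where there is no reading), "fx", "fy", "cx", "cy" (pixels), "R" (3x3) and "t" (3): a world point X has camera coordinates R X + t. Camera axes: x right, y down, z forward; pixel columns grow to the right and rows downward; lengths in m; the calibration is good to about 2 mm. A picture is of the moment at which its call begins.
A pose or a line that the arm cannot do raises robot.IKError and nothing moves.
- robot.close_job(): hands the job in; it is judged then, once.
The state is a dict: "t": time; "joint_pos": joint angles; "joint_velocities": joint speeds; "effort": joint torques, N m; "tcp_pos": TCP position; "tcp_rot": TCP orientation; "wrist_force": force on the tool from outside, world axes, zero at the start; "torque": the same for the moment, N m; "opening": opening from 0.0 (shut) to 1.0 (fully open); "gripper_force": force on a finger pad.
Only numpy, scipy, OpenCV 4.12 (cv2) and the standard library are available. Lean on these libraries where they do the work, as an engineer would, in place of code of your own. Each camera call takes 0.05 s, during which the arm holds its last target. There are 200 camera calls.

## Working session

There is one attempt and no reset: what is moved stays moved. The work goes in short steps, each a Python script; the robot and the scene stay as the last script left them, time stands still between calls to the robot, and variables do not carry over. Pictures are saved under pics/ and viewed, at most 10 in all, crops included, and the job is handed in when it is done.

```bash
ls; mkdir -p pics; python3 - <<'E'
from plant import robot
import cv2,numpy as np,pickle
d={}
for n in("scene","top"):
    f=robot.grab_frame(n);d[n]=f
    cv2.imwrite(f"pics/{n}0.png",f["image"][:,:,::-1])
    print(n,f["fx"],f["cx"],f["cy"],(-f["R"].T@f["t"]).round(3),f["R"].round(2).tolist())
pickle.dump(d,open("f0.pkl","wb"))
s=robot.sense();print(s,robot.nose_length)
E
```

```text
pics
scene 358.6406208474331 255.64302458506472 188.15484814521864 [ 1.298 -0.366  0.906] [[0.46, 0.89, -0.01], [0.64, -0.34, -0.69], [-0.62, 0.31, -0.72]]
top 361.3979079234655 258.0865204802037 190.97013568685065 [4.220e-01 1.000e-03 1.093e+00] [[-0.03, -1.0, 0.01], [-0.98, 0.02, -0.17], [0.17, -0.01, -0.99]]
{'t': 0.1, 'joint_pos': array([ 1.24910681,  0.46938156, -0.04862548,  1.53360285,  0.02408071,
        1.14100751, -0.08229413]), 'joint_velocities': array([ 0.00012323, -0.00166479,  0.00019839, -0.00155544,  0.0001751 ,
        0.00011338,  0.000634  ]), 'effort': array([-3.74654837e-04, -5.11515570e+01, -4.67302592e-02, -2.38392395e+01,
        1.09323216e-02,  4.35681635e-03, -2.06372093e-06]), 'tcp_pos': array([ 0.19470575, -0.6457622 ,  0.24134041]), 'tcp_rot': array([-3.13977827e+00,  3.32334519e-05,  2.92844241e-01]), 'wrist_force': array([0.01681254, 0.09730502, 0.28947358]), 'torque': array([-0.00077197, -0.01011106, -0.06471572]), 'gripper_force': 0.0, 'opening': 1.0016499867073618} 0.011
```

View pics/top0.png

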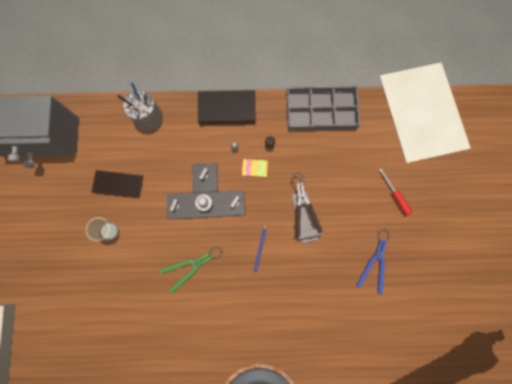

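View pics/scene0.png

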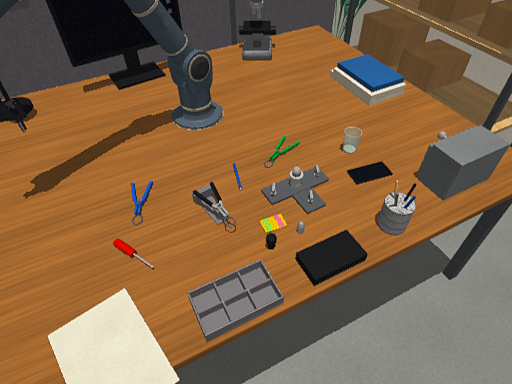

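The top view shows the housing at about (204,203), with bolts near (175,205), (204,174) and (236,202). The black-handled pliers have their ring at (297,182) and handle ends at (307,235). Next I'll measure these with the range data and zoomed crops.

```bash
cat > h.py <<'E'
import numpy as np,cv2
def cloud(f):
    h,w=f["range_z"].shape
    u,v=np.meshgrid(np.arange(w),np.arange(h)); z=f["range_z"]
    P=np.stack([(u-f["cx"])/f["fx"]*z,(v-f["cy"])/f["fy"]*z,z],-1)
    return (P-f["t"])@f["R"]      # R^T(P-t)
def ray(f,u,v,h):
    d=f["R"].T@np.array([(u-f["cx"])/f["fx"],(v-f["cy"])/f["fy"],1.]); c=-f["R"].T@f["t"]
    return (c+d*(h-c[2])/d[2])
def proj(f,X):
    p=f["R"]@np.asarray(X,float)+f["t"]; return np.array([f["fx"]*p[0]/p[2]+f["cx"],f["fy"]*p[1]/p[2]+f["cy"]])
E
python3 - <<'E'
import pickle,cv2,numpy as np
from h import *
d=pickle.load(open("f0.pkl","rb"))
ims=[]
for n,boxes in(("top",((160,155,90,70),(270,165,90,80))),("scene",((250,155,90,70),(180,170,80,70)))):
    f=d[n];P=cloud(f)
    a=[]
    for x,y,w,h in boxes:
        c=f["image"][y:y+h,x:x+w,::-1]; a.append(cv2.resize(c,(400,300),interpolation=cv2.INTER_CUBIC))
    ims.append(np.hstack(a))
    x,y,w,h=boxes[0]
    m=np.zeros(P.shape[:2],bool);m[y:y+h,x:x+w]=1
    for lo,hi in((.028,.05),(.052,.095)):
        k,L,S,C=cv2.connectedComponentsWithStats((m&(P[...,2]>lo)&(P[...,2]<hi)).astype(np.uint8))
        for i in range(1,k):
            if S[i,4]>3:
                Q=P[L==i]; e=np.linalg.svd(Q[:,:2]-Q[:,:2].mean(0))[2][0]
                print(n,lo,S[i,4],C[i].round(2),Q.mean(0).round(4),Q[:,2].min().round(3),Q[:,2].max().round(3),"ang",np.degrees(np.arctan2(e[1],e[0])).round(1))
    x,y,w,h=boxes[1]
    Q=P[y:y+h,x:x+w].reshape(-1,3); Q=Q[(Q[:,2]>.02)]
    print(n,"pliers",len(Q),Q.mean(0).round(4),np.histogram(Q[:,2],bins=[.02,.03,.035,.04,.044,.048,.052,.056,.06,.07])[0])
cv2.imwrite("pics/crops.png",np.vstack(ims))
E
```

```text
top 0.028 48 [203.6  172.77] [0.6635 0.1495 0.042 ] 0.033 0.047 ang 153.2
top 0.028 47 [235.02 200.83] [0.5769 0.0573 0.0426] 0.028 0.048 ang 147.6
top 0.028 55 [173.89 204.2 ] [0.5713 0.2364 0.0418] 0.03 0.049 ang 157.1
top 0.028 4 [208.5  208.25] [0.5583 0.1366 0.031 ] 0.028 0.033 ang 127.0
top 0.052 203 [203.53 201.66] [0.5728 0.1459 0.0683] 0.053 0.088 ang -56.9
top pliers 650 [ 0.5321 -0.1409  0.0919] [  4  11  43  88  75  41 234 123   5]
scene 0.028 36 [316.92 169.72] [0.575  0.2344 0.0387] 0.028 0.047 ang -20.4
scene 0.028 42 [295.02 181.21] [0.5868 0.1375 0.0374] 0.029 0.046 ang 53.3
scene 0.028 30 [273.03 187.83] [0.5814 0.0547 0.0402] 0.032 0.044 ang -30.5
scene 0.028 35 [310.54 195.43] [0.6689 0.1463 0.0404] 0.031 0.045 ang -25.0
scene 0.028 13 [300.62 223.23] [0.7527 0.0555 0.042 ] 0.039 0.044 ang -102.6
scene 0.052 135 [296.01 173.69] [0.5816 0.1423 0.0664] 0.052 0.085 ang -125.7
scene pliers 551 [ 0.5813 -0.1606  0.0871] [ 54  43  61  67  28  85 168  18   0]
```

View pics/crops.png

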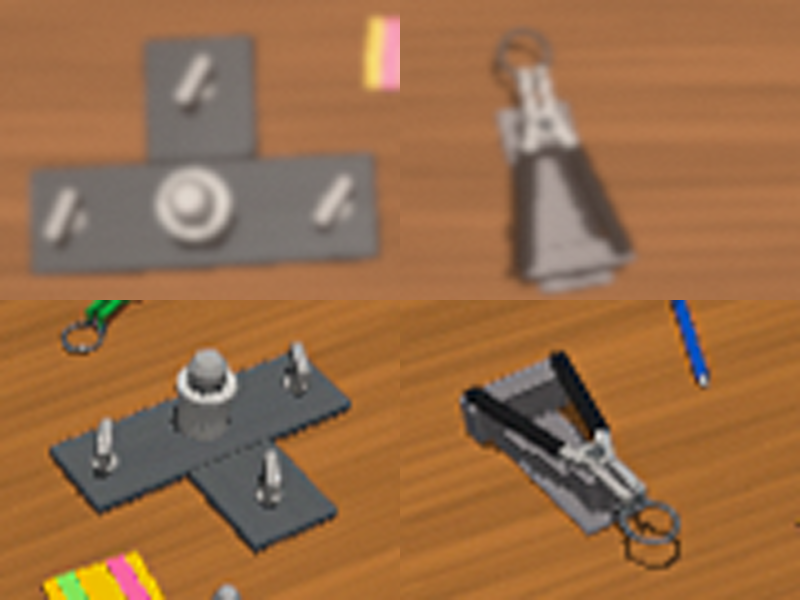

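The crops show the tee bars leaning about 22–31° clockwise from +x. The pliers lie pointing roughly +x with the ring free of the rest. From both clouds the stub is at about (0.576, 0.1455) with yaw about 1.9°, and the bolt spacing comes out at 179–180 mm, which matches the spec. I'll turn the first bolt now, and measure the pliers from the stored frames in the same script.

```bash
cat > bolts.py <<'E'
from plant import robot
import numpy as np
S=np.array([.576,.1455]);YAW=np.radians(1.9);PI=np.pi
c,s=np.cos(YAW),np.sin(YAW)
B={"a":(S+.09*np.array([-s,c]),np.radians(-21.5)),"b":(S+.09*np.array([c,s]),np.radians(-26)),"c":(S-.09*np.array([-s,c]),np.radians(-31))}
def turn(k):
    p,phi=B[k]
    robot.grip(.5,30)
    robot.goto([*p,.12],[PI,0,phi]); robot.move_straight([*p,.030],vel=.12)
    t0=robot.sense(); robot.grip(0); s=robot.sense()
    print(k,"F",(s["wrist_force"]-t0["wrist_force"]).round(1),"open",round(s["opening"],3),"gf",s["gripper_force"],"t",s["t"])
    q=np.array(s["joint_pos"]); qe=np.array(robot.inverse_kinematics([*p,.030],[PI,0,phi-.3]))
    sg=np.sign(qe[6]-q[6]); z0=s["torque"][2]
    def to(th):  # th = estimated bolt value
        qq=q.copy(); qq[6]+=sg*(th-(YAW-phi)); robot.move_joints(qq)
        s=robot.sense(); print(round(th,2),"Tz",round(s["torque"][2]-z0,3),"F",s["wrist_force"].round(1),"yaw",round(s["tcp_rot"][2],3),round(s["t"],2)); return s["torque"][2]-z0
    to(1.3)
    for th in (1.38,1.45,1.52,1.59):
        if abs(to(th))>.3: break
    robot.grip(.45); x=robot.sense()["tcp_pos"]; robot.move_straight([x[0],x[1],.12],vel=.25)
    print("t",robot.sense()["t"])
E
python3 - <<'E'
from bolts import *
turn("a")
E
python3 - <<'E'
import pickle
from h import *
d=pickle.load(open("f0.pkl","rb"))
for n,(x,y,w,h) in(("top",(285,165,45,80)),("scene",(185,172,55,65))):
    f=d[n];P=cloud(f);g=f["image"].max(-1)
    m=np.zeros(g.shape,np.uint8);m[y:y+h,x:x+w]=255
    mk=((g<60)&(m>0)&(P[...,2]>.049)&(P[...,2]<.06)).astype(np.uint8)
    k,L,St,C=cv2.connectedComponentsWithStats(mk)
    for i in range(1,k):
        if St[i,4]>15:
            v,u=np.where(L==i); W=np.array([ray(f,a,b,.056) for a,b in zip(u,v)])[:,:2]
            l=cv2.fitLine(W.astype(np.float32),cv2.DIST_HUBER,0,.001,.001).ravel(); e=l[:2]*np.sign(l[0])
            pr=(W-l[2:])@e
            print(n,len(W),"mid",l[2:].round(4),"ang",np.degrees(np.arctan2(e[1],e[0])).round(1),"ends",(l[2:]+e*pr.min()).round(4),(l[2:]+e*pr.max()).round(4))
# ring by rays
for n,uv in(("top",(297.7,180.2)),("scene",(229.8,221.6))): print(n,"ring",ray(d[n],*uv,.036).round(4))
E
```

```text
a F [0.7 2.7 2.7] open 0.112 gf 34.41895365715027 t 5.2583
scene 70 mid [ 0.5193 -0.1282] ang -4.0 ends [ 0.4754 -0.1251] [ 0.564  -0.1313]
scene 83 mid [ 0.528  -0.1745] ang 19.7 ends [ 0.4848 -0.19  ] [ 0.5712 -0.159 ]
top ring [ 0.6356 -0.1303  0.036 ]
scene ring [ 0.6421 -0.1314  0.036 ]Traceback (most recent call last):
  File "<stdin>", line 2, in <module>
  File "bolts.py", line 17, in turn
    to(1.3)
    ~~^^^^^
  File "bolts.py", line 15, in to
    qq=q.copy(); qq[6]+=sg*(th-(YAW-phi)); robot.move_joints(qq)
                                           ~~~~~~~~~~~~~~~~~^^^^
plant.IKError: the arm cannot take that pose within its joint ranges
```

```bash
python3 - <<'E'
from bolts import *
s=robot.sense();print(s["joint_pos"].round(3),s["tcp_rot"].round(3))
p,phi=B["a"]
for kk in B:
  p,phi=B[kk]
  for a in (0,PI):
    for d in (0,-.6,-1.25):
      q=robot.inverse_kinematics([*p,.03],[PI,0,phi+a+d]); print(kk,round(a,1),d,None if q is None else np.round(q,2))
E
```

```text
[-0.784  0.666  0.455  1.855 -0.429  0.716 -2.031] [-3.139e+00 -1.000e-03 -3.750e-01]
a 0 0 [-0.78  0.67  0.46  1.86 -0.43  0.72 -2.03]
a 0 -0.6 [-0.89  0.71  0.61  1.86 -0.58  0.76 -2.5 ]
a 0 -1.25 [ 0.29  1.   -1.19  1.79  1.04  1.13  1.82]
a 3.1 0 [-0.19  0.66 -0.37  1.82  0.34  0.73  0.45]
a 3.1 -0.6 [-0.3   0.64 -0.22  1.83  0.2   0.7  -0.03]
a 3.1 -1.25 [-0.43  0.62 -0.04  1.83  0.04  0.68 -0.55]
b 0 0 [-0.6   0.75  0.47  1.7  -0.44  0.81 -1.95]
b 0 -0.6 [-0.69  0.79  0.63  1.7  -0.59  0.85 -2.42]
b 0 -1.25 [ 0.41  1.07 -1.19  1.63  1.06  1.21  1.98]
b 3.1 0 [-0.04  0.73 -0.36  1.66  0.33  0.81  0.58]
b 3.1 -0.6 [-0.14  0.71 -0.2   1.67  0.19  0.78  0.09]
b 3.1 -1.25 [-0.26  0.7  -0.03  1.67  0.03  0.77 -0.44]
c 0 0 [-0.53  0.63  0.49  1.95 -0.46  0.67 -1.87]
c 0 -0.6 [-0.63  0.67  0.64  1.96 -0.6   0.71 -2.34]
c 0 -1.25 [-0.9   0.91  1.1   1.97 -1.02  0.97 -2.63]
c 3.1 0 [ 0.09  0.61 -0.34  1.91  0.31  0.67  0.59]
c 3.1 -0.6 [-0.03  0.59 -0.18  1.92  0.17  0.65  0.11]
c 3.1 -1.25 [-0.16  0.58 -0.01  1.93  0.01  0.63 -0.4 ]
```

```bash
sed -i 's/\[PI,0,phi\]/[PI,0,phi+PI]/; s/^    q=np.array.*/    q=np.array(s["joint_pos"])/; s/^    sg=.*;/    sg=-1;/' bolts.py
python3 - <<'E'
from bolts import *
robot.grip(.5); x=robot.sense()["tcp_pos"]; robot.move_straight([x[0],x[1],.10],vel=.25)
turn("a")
E
```

```text
a F [2.3 1.9 2.4] open 0.102 gf 34.615434408187866 t 9.8833
1.3 Tz 0.062 F [-2.8 -2.2  5.3] yaw 1.876 10.74
1.38 Tz 0.055 F [-4.1 -1.7  5.7] yaw 1.795 10.99
1.45 Tz 0.753 F [-3.9 -2.   5.9] yaw 1.729 11.24
t 12.1417
```

Bolt A hit its stop at the expected value. B and C are next.

```bash
python3 - <<'E'
from bolts import *
import cv2,pickle
turn("b"); turn("c")
robot.grip(1.0); robot.goto([.55,-.14,.20],[PI,0,np.radians(8)+0])
s=robot.sense();print(s["joint_pos"].round(2),s["t"])
d={n:robot.grab_frame(n) for n in("scene","top")};pickle.dump(d,open("f1.pkl","wb"))
a=cv2.resize(d["top"]["image"][155:225,160:250,::-1],(400,300),interpolation=cv2.INTER_CUBIC)
b=cv2.resize(d["scene"]["image"][150:220,250:340,::-1],(400,300),interpolation=cv2.INTER_CUBIC)
cv2.imwrite("pics/after.png",np.hstack([a,b]))
E
```

```text
b F [ 1.1 -0.6  3.9] open 0.111 gf 33.3202189207077 t 14.625
1.3 Tz -0.044 F [-4.5 -0.9  5.2] yaw 1.875 15.43
1.38 Tz -0.021 F [-4.7 -2.1  6.3] yaw 1.795 15.68
1.45 Tz 0.797 F [-4.8 -3.2  6.4] yaw 1.729 15.93
t 16.825
c F [0.5 0.5 3.2] open 0.107 gf 33.68284463882446 t 19.175
1.3 Tz 0.011 F [-4.1 -1.7  5.4] yaw 1.874 19.9
1.38 Tz 0.022 F [-4.1 -0.8  6.8] yaw 1.794 20.15
1.45 Tz 0.864 F [-5.  -2.1  7.8] yaw 1.728 20.4
t 21.3
[ 0.48  0.37 -0.39  1.82  0.16  0.98 -1.41] 22.7583
```

View pics/after.png

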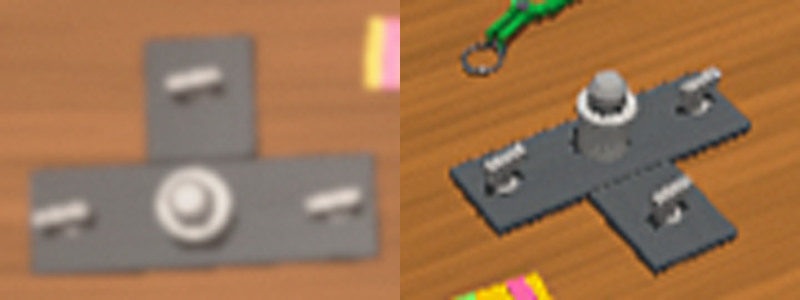

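The picture shows all three bars turned to about 80°, lying nearly along y, so the bolts are home. Next I'll tighten the pliers estimate offline from the first frames, since the ring (x≈0.636–0.642) disagrees with the handle estimate (x≈0.650).

```bash
python3 - <<'E'
import pickle
from h import *
d=pickle.load(open("f0.pkl","rb"))
g0=np.array([.529,-.1508]);e=np.array([np.cos(.137),np.sin(.137)]);nn=np.array([-e[1],e[0]])
for n in("top","scene"):
    f=d[n];P=cloud(f);im=f["image"].astype(int);g=im.max(-1);sat=g-im.min(-1)
    a=(P[...,:2]-g0)@e;b=(P[...,:2]-g0)@nn
    near=(abs(b)<.06)&(a>-.09)&(a<.16)
    hm=near&(P[...,2]>.046)&(P[...,2]<.066)&(g<(85 if n=="top" else 70))
    v,u=np.where(hm);W=np.array([ray(f,x,y,.056 ) for x,y in zip(u,v)])[:,:2]
    A=(W-g0)@e;Bb=(W-g0)@nn
    print(n,"handles",len(W),"along",np.percentile(A,[0,2,98,100]).round(4))
    for lo in(-.045,-.03,-.015,0,.015,.03):
        s=(A>lo)&(A<lo+.015)
        if s.sum()>3: print("  a",lo,"across",Bb[s].min().round(4),Bb[s].max().round(4))
    rm=near&(a>.085)&(sat<60)&(g<140)
    v,u=np.where(rm&(P[...,2]>.022)&(P[...,2]<.05));
    W=np.array([ray(f,x,y,.036) for x,y in zip(u,v)])[:,:2];A=(W-g0)@e;Bb=(W-g0)@nn
    print("  ring px",len(W),"a",A.min().round(4),A.max().round(4),"b",Bb.min().round(4),Bb.max().round(4))
for n,(x,y,w,h) in(("top",(280,165,50,80)),("scene",(185,172,60,65))):
    f=d[n];im=f["image"][y:y+h,x:x+w,::-1].copy();k=8
    im=cv2.resize(im,None,fx=k,fy=k,interpolation=cv2.INTER_CUBIC)
    for A,Bv,z in [(122,18,36),(122,-18,36),(140,0,36),(104,0,36),(0,0,56),(62,0,56),(-50,0,56),(40,0,56)]:
        X=[*(g0+e*A*.001+nn*Bv*.001),z*.001];p=(proj(f,X)-[x,y]+.5)*k
        cv2.circle(im,tuple(int(q) for q in p),3,(0,0,255),-1)
    cv2.imwrite(f"pics/pl_{n}.png",im[:600] if n=="scene" else cv2.resize(im,None,fx=.9,fy=.9))
a=cv2.imread("pics/pl_top.png");b=cv2.imread("pics/pl_scene.png");H=max(a.shape[0],b.shape[0])
pad=lambda i:cv2.copyMakeBorder(i,0,H-i.shape[0],0,0,cv2.BORDER_CONSTANT)
o=np.hstack([pad(a),pad(b)]);s=min(800/o.shape[1],600/o.shape[0]);cv2.imwrite("pics/pl.png",cv2.resize(o,None,fx=s,fy=s))
E
```

```text
top handles 103 along [-0.052  -0.0496  0.0249  0.0272]
  a -0.045 across -0.0263 0.038
  a -0.03 across -0.0211 0.0354
  a -0.015 across -0.0181 0.0323
  a 0 across -0.0151 0.0297
  a 0.015 across -0.0121 0.0271
  ring px 14 a 0.1017 0.1308 b -0.0092 0.0214
scene handles 165 along [-0.0489 -0.0468  0.0394  0.0864]
  a -0.045 across -0.0382 0.0355
  a -0.03 across -0.0366 0.0335
  a -0.015 across -0.0324 0.0295
  a 0 across -0.0267 0.028
  a 0.015 across -0.0257 0.0242
  a 0.03 across -0.0216 0.0223
  ring px 51 a 0.0766 0.1348 b -0.0137 0.0202
```

View pics/pl.png

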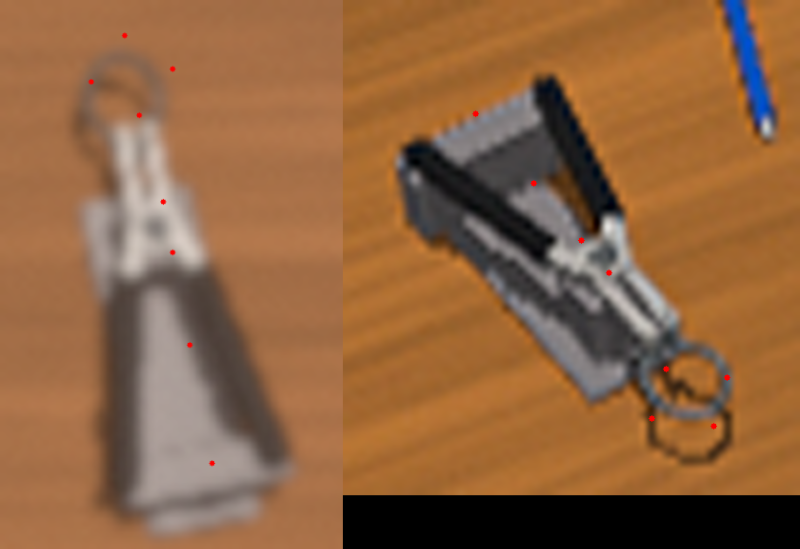

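Both views now agree on the ring at about (0.640, -0.130), which puts the grip point near (0.522, -0.148) with yaw 8°. The handle ends differ by a few mm between views, which is tolerable for this grasp. I'll grasp, lift and then check.

```bash
python3 - <<'E'
from plant import robot
import numpy as np,cv2,pickle
PI=np.pi; y=np.radians(8)
g=[.522,-.148]
robot.goto([*g,.12],[PI,0,y]); print(robot.move_straight([*g,.043],vel=.12,contact_N=8))
s=robot.sense();print(s["tcp_pos"].round(4),s["wrist_force"].round(1),s["t"])
robot.grip(0,50); s=robot.sense();print("open",s["opening"],"gf",s["gripper_force"],s["wrist_force"].round(1),s["torque"].round(2))
robot.move_straight([*g,.15],vel=.12); s=robot.sense();print(s["tcp_pos"].round(4),"open",s["opening"],s["wrist_force"].round(1),s["torque"].round(2),s["t"])
d={n:robot.grab_frame(n) for n in("scene","top")};pickle.dump(d,open("f2.pkl","wb"))
a=cv2.resize(d["top"]["image"][130:250,250:370,::-1],(400,400),interpolation=cv2.INTER_CUBIC)
b=cv2.resize(d["scene"]["image"][130:250,165:285,::-1],(400,400),interpolation=cv2.INTER_CUBIC)
cv2.imwrite("pics/lift.png",np.hstack([a,b]))
E
```

```text
False
[ 0.523  -0.148   0.0439] [ 0.5  0.  -0.8] 24.0833
open 0.35180989454732686 gf 48.93690347671509 [-4.5 -0.3 14.1] [0.08 0.91 0.02]
[ 0.5212 -0.1479  0.1491] open 0.34693145181008495 [ 0.3  0.7 -2.2] [ 0.    0.11 -0.04] 25.6833
```

View pics/lift.png

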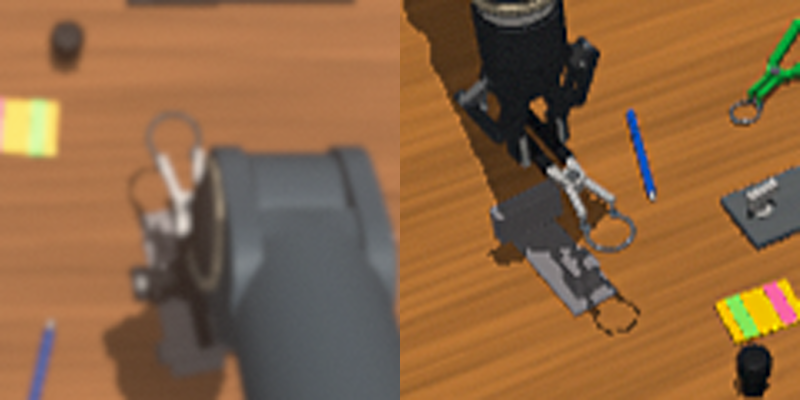

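The pliers are held squeezed, with the ring visible at top (302,171) and scene (227,198). I'll triangulate the ring, carry it over the stub high up, and measure it again there relative to the stub.

```bash
cat >> h.py <<'E'
def tri(d,uvs):
    A=[];b=[]
    for n,uv in uvs.items():
        f=d[n];c=-f["R"].T@f["t"];r=f["R"].T@np.array([(uv[0]-f["cx"])/f["fx"],(uv[1]-f["cy"])/f["fy"],1.]);r/=np.linalg.norm(r)
        M=np.eye(3)-np.outer(r,r);A.append(M);b.append(M@c)
    X,res,_,_=np.linalg.lstsq(np.vstack(A),np.hstack(b),rcond=None); return X,float(np.sqrt(res[0]))
E
python3 - <<'E'
from plant import robot
from h import *
import pickle
PI=np.pi
d=pickle.load(open("f2.pkl","rb"))
X,r=tri(d,{"top":(301.7,170.9),"scene":(226.6,198.2)})
t=robot.sense()["tcp_pos"];y=np.radians(8)
o=X-t; off=np.array([np.cos(y)*o[0]+np.sin(y)*o[1],-np.sin(y)*o[0]+np.cos(y)*o[1],o[2]])
print("ring",X.round(4),r,"tool-frame off",off.round(4))
y=np.radians(5);c,s=np.cos(y),np.sin(y)
S=np.array([.576,.1455]); a,b=.118,off[1]
p=S-np.array([c*a-s*b,s*a+c*b]); print(p,np.linalg.norm(p))
robot.goto([*p,.150],[PI,0,y])
robot.move_straight([*p,.122],vel=.1)
robot.sleep(.3); q=robot.sense(); print(q["tcp_pos"].round(4),q["tcp_rot"].round(3),q["opening"],q["t"])
d={n:robot.grab_frame(n) for n in("scene","top")};pickle.dump((d,q["tcp_pos"]),open("f3.pkl","wb"))
A=cv2.resize(d["top"]["image"][165:235,160:230,::-1],(400,400),interpolation=cv2.INTER_CUBIC)
B=cv2.resize(d["scene"]["image"][130:200,260:330,::-1],(400,400),interpolation=cv2.INTER_CUBIC)
cv2.imwrite("pics/over.png",np.hstack([A,B]))
E
```

```text
ring [ 0.6391 -0.1309  0.1406] 0.002529051290279164 tool-frame off [ 0.119   0.0004 -0.0084]
[0.45848507 0.13480368] 0.47789181627924193
[0.4588 0.1349 0.1225] [-3.141e+00 -1.000e-03  8.700e-02] 0.345414042128246 27.6333
```

View pics/over.png

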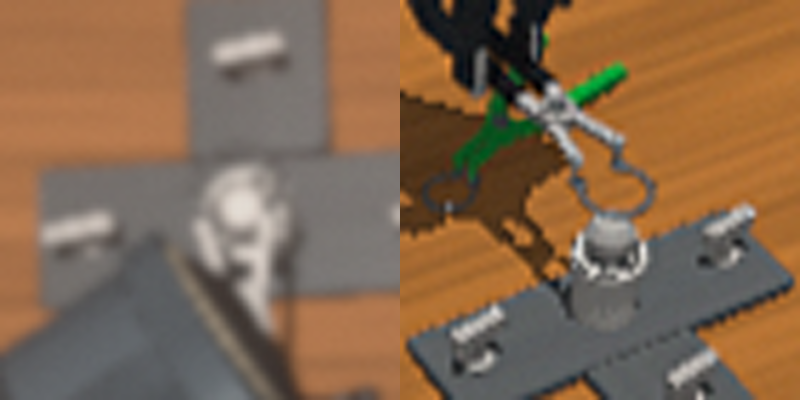

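The spread ring is over the stub, slightly off centre in the scene view: ring at about (297,162), stub axis at about (296,174). For the fine alignment I'll fit ellipses to the ring in the lift frames, where it's against wood, and to the hub top in the frame without the arm. Then I'll check that against this scene view.

```bash
python3 - <<'E'
from h import *
import pickle
d1=pickle.load(open("f1.pkl","rb"));d2=pickle.load(open("f2.pkl","rb"));d3,t3=pickle.load(open("f3.pkl","rb"))
K=8
def up(f,x,y,w,h): return cv2.resize(f["image"][y:y+h,x:x+w],None,fx=K,fy=K,interpolation=cv2.INTER_CUBIC).astype(int)
def uv(c,x,y): return (c[0]+.5)/K-.5+x,(c[1]+.5)/K-.5+y
out=[]
hub={}
for n,(cx,cy) in(("top",(203,202)),("scene",(296,176))):
    x,y=cx-14,cy-14;im=up(d1[n],x,y,28,28);g=im.min(-1)
    th=150 if n=="top" else 170
    for th in (120,140,160,180):
        m=(g>th).astype(np.uint8);k,L,St,C=cv2.connectedComponentsWithStats(m);i=1+np.argmax(St[1:,4])
        c=max(cv2.findContours((L==i).astype(np.uint8),cv2.RETR_EXTERNAL,cv2.CHAIN_APPROX_NONE)[0],key=cv2.contourArea)
        e=cv2.fitEllipse(cv2.convexHull(c)); p=uv(e[0],x,y)
        print("hub",n,th,np.round(p,2),"axes px",np.round(np.array(e[1])/K,2),"bbox",cv2.boundingRect(c),ray(d1[n],*p,.058).round(4))
    v=im.astype(np.uint8)[:,:,::-1];out.append(cv2.resize(v,(224,224)))
for n,D,(cx,cy) in(("top",d2,(301.7,170.9)),("scene",d2,(226.6,198.2)),("scene",d3,(297,162.4))):
    x,y=int(cx)-11,int(cy)-11;im=up(D[n],x,y,24,24);sat=(im.max(-1)-im.min(-1))/(im.max(-1)+1);
    yy,xx=np.mgrid[:sat.shape[0],:sat.shape[1]];pu=(xx+.5)/K-.5+x;pv=(yy+.5)/K-.5+y
    f=D[n]; zz=.141 if D is d2 else .1145
    c0=ray(f,cx,cy,zz)
    pts=np.array([ray(f,a,b,zz)[:2] for a,b in zip(pu.ravel(),pv.ravel())]).reshape(*sat.shape,2)
    c=c0[:2].copy(); yaw=np.radians(8 if D is d2 else 5)
    for it in range(6):
        r=pts-c;rad=np.hypot(r[...,0],r[...,1]);ang=np.arctan2(r[...,1],r[...,0])-yaw;ang=(ang+np.pi)%(2*np.pi)-np.pi
        ok=(abs(rad-.020)<.005)&(abs(ang)<2.3)
        # ridge per angle: weighted mean radius by desaturation
        A=[];bb=[]
        for a0 in np.radians(np.arange(-130,130,10)):
            s=ok&(abs(ang-a0)<np.radians(5)); 
            if s.sum()<10: continue
            w=np.clip(np.percentile(sat[s],80)-sat[s],0,None)**2
            if w.sum()<1e-6: continue
            A.append([np.cos(a0+yaw),np.sin(a0+yaw),1]);bb.append((w*rad[s]).sum()/w.sum())
        A=np.array(A);bb=np.array(bb);sol=np.linalg.lstsq(A,bb,rcond=None)[0];c=c+sol[:2]
    p=proj(f,[*c,zz]); print("ring",n,zz,np.round(p,2),"world@z",c.round(4),"R",sol[2].round(4),"rms",np.std(A@sol-bb).round(5))
E
```

```text
hub top 120 [203.41 201.29] axes px [17.91 21.83] bbox (36, 41, 163, 146) [0.5755 0.1478 0.058 ]
hub top 140 [202.97 201.81] axes px [17.02 18.02] bbox (44, 45, 144, 139) [0.574 0.149 0.058]
hub top 160 [203.02 201.9 ] axes px [16.09 16.86] bbox (49, 50, 135, 131) [0.5737 0.1489 0.058 ]
hub top 180 [203.06 201.96] axes px [15.02 15.91] bbox (52, 54, 128, 124) [0.5735 0.1488 0.058 ]
hub scene 120 [296.23 172.82] axes px [13.01 13.75] bbox (63, 36, 109, 104) [0.5711 0.1503 0.058 ]
hub scene 140 [296.13 173.9 ] axes px [ 9.75 13.58] bbox (64, 70, 107, 68) [0.5755 0.1472 0.058 ]
hub scene 160 [296.12 173.9 ] axes px [ 9.26 13.26] bbox (65, 73, 104, 63) [0.5755 0.1472 0.058 ]
hub scene 180 [296.1  173.86] axes px [ 8.96 12.87] bbox (66, 75, 102, 58) [0.5753 0.1472 0.058 ]
ring top 0.141 [301.78 171.17] world@z [ 0.6389 -0.1294] R 0.0203 rms 0.0004
ring scene 0.141 [227.49 199.09] world@z [ 0.6431 -0.1318] R 0.0203 rms 0.00029
ring scene 0.1145 [297.36 163.11] world@z [0.5822 0.1432] R 0.0204 rms 0.00098
```

The ring fits are clean, with radius 20.3 mm against 20 mm expected. Both views agree the ring needs to shift by about (-3.9, +1.6) mm, and that it sits about 10.5 mm below the TCP. I'll correct that, lower it to just above the stub top, and refit.

```bash
cat > fit.py <<'E'
from h import *
K=8
def ringfit(f,c0,zz,yaw,lim=130):
    cx,cy=proj(f,[*c0,zz]);x,y=int(cx)-11,int(cy)-11
    im=cv2.resize(f["image"][y:y+24,x:x+24],None,fx=K,fy=K,interpolation=cv2.INTER_CUBIC).astype(int)
    sat=(im.max(-1)-im.min(-1))/(im.max(-1)+1); val=im.max(-1)/255.
    yy,xx=np.mgrid[:sat.shape[0],:sat.shape[1]];pu=(xx+.5)/K-.5+x;pv=(yy+.5)/K-.5+y
    pts=np.array([ray(f,a,b,zz)[:2] for a,b in zip(pu.ravel(),pv.ravel())]).reshape(*sat.shape,2)
    c=np.array(c0,float)
    for it in range(8):
        r=pts-c;rad=np.hypot(r[...,0],r[...,1]);ang=(np.arctan2(r[...,1],r[...,0])-yaw+np.pi)%(2*np.pi)-np.pi
        A=[];b=[]
        for a0 in np.radians(np.arange(-lim,lim+1,10)):
            s=(abs(rad-.020)<.005)&(abs(ang-a0)<np.radians(5))
            if s.sum()<10: continue
            w=np.clip(np.percentile(val[s],80)-val[s],0,None)**2   # dark ridge
            if w.sum()<1e-6: continue
            A.append([np.cos(a0+yaw),np.sin(a0+yaw),1]);b.append((w*rad[s]).sum()/w.sum())
        A=np.array(A);b=np.array(b);g=np.ones(len(b),bool)
        for _ in range(3):
            sol=np.linalg.lstsq(A[g],b[g],rcond=None)[0];e=abs(A@sol-b);g=e<max(.0008,2*np.median(e))
        c=c+sol[:2]
    return c,sol[2],np.std((A@sol-b)[g]),g.sum()
E
python3 - <<'E'
from plant import robot
from fit import *
import pickle
d3,t3=pickle.load(open("f3.pkl","rb")); print("f3 dark fit",ringfit(d3["scene"],(.580,.1445),.1120,np.radians(5)))
t=robot.sense()["tcp_pos"]; T=np.array([t[0]-.0039,t[1]+.0016])
robot.move_straight([*T,t[2]],vel=.05); robot.move_straight([*T,.1065],vel=.05); robot.sleep(.3)
s=robot.sense();print(s["tcp_pos"].round(4),s["opening"],s["wrist_force"].round(2),s["t"])
d={n:robot.grab_frame(n) for n in("scene","top")};pickle.dump((d,s["tcp_pos"]),open("f4.pkl","wb"))
for z in(.094,.0958,.098): print(z,"scene",ringfit(d["scene"],(.577,.147),z,np.radians(5)))
A=cv2.resize(d["top"]["image"][175:225,180:230,::-1],(400,400),interpolation=cv2.INTER_CUBIC)
B=cv2.resize(d["scene"]["image"][145:195,270:320,::-1],(400,400),interpolation=cv2.INTER_CUBIC)
cv2.imwrite("pics/over2.png",np.hstack([A,B]))
E
```

```text
f3 dark fit (array([0.57953404, 0.14522516]), np.float64(0.02017619110916959), np.float64(0.0002977103154491619), np.int64(25))
[0.4549 0.1365 0.1067] 0.34613170457739034 [-0.25 -0.01 -2.99] 28.75
0.094 scene (array([0.57344345, 0.14822834]), np.float64(0.020371628095047282), np.float64(0.000373534838698061), np.int64(20))
0.0958 scene (array([0.57496388, 0.14699044]), np.float64(0.020423084243500696), np.float64(0.0003194128076181575), np.int64(18))
0.098 scene (array([0.57692404, 0.14559086]), np.float64(0.02037215615662104), np.float64(0.00031605194327664313), np.int64(18))
```

View pics/over2.png

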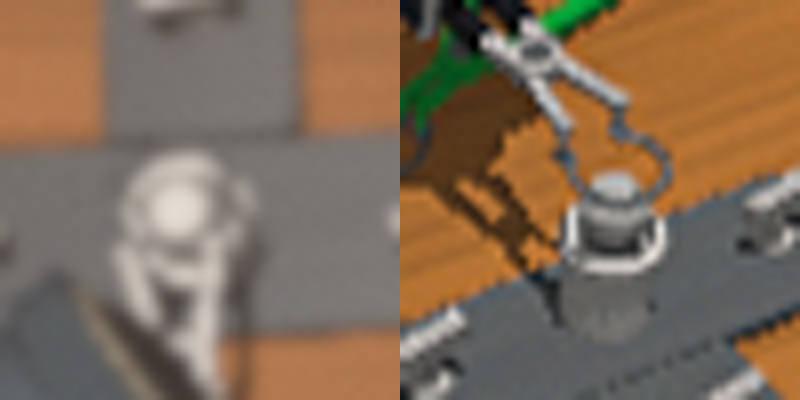

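In the scene view the ring hangs concentric above the stub top. The refit puts it within about 0.6 mm of the hub axis, so I'm sliding it down with a light contact stop.

```bash
python3 - <<'E'
from plant import robot
from fit import *
import pickle
t=robot.sense()["tcp_pos"]; T=[.4551,.1368]
for z in(.088,.0725):
    hit=robot.move_straight([*T,z],vel=.03,contact_N=3); robot.sleep(.3); s=robot.sense()
    print(hit,s["tcp_pos"].round(4),s["wrist_force"].round(2),s["torque"].round(2),s["opening"],round(s["t"],1))
    if hit: break
d={n:robot.grab_frame(n) for n in("scene","top")};pickle.dump((d,s["tcp_pos"]),open("f5.pkl","wb"))
for z in(.060,.062,.064): print(z,ringfit(d["scene"],(.5755,.1472),z,np.radians(5)))
A=cv2.resize(d["top"]["image"][175:225,180:230,::-1],(400,400),interpolation=cv2.INTER_CUBIC)
B=cv2.resize(d["scene"]["image"][145:195,270:320,::-1],(400,400),interpolation=cv2.INTER_CUBIC)
cv2.imwrite("pics/in.png",np.hstack([A,B]))
E
```

```text
False [0.4552 0.1368 0.0881] [-0.48 -0.92 -2.54] [0.01 0.16 0.01] 0.34547716511316173 29.9
False [0.4552 0.1368 0.0727] [-0.33 -0.13 -2.87] [ 0.03  0.09 -0.02] 0.3466974179525157 30.9
0.06 (array([0.58310692, 0.15433313]), np.float64(0.019286718256642646), np.float64(0.0011218541287447916), np.int64(19))
0.062 (array([0.58456046, 0.15263104]), np.float64(0.01892958855435547), np.float64(0.0008954551283890229), np.int64(17))
0.064 (array([0.57930424, 0.15287606]), np.float64(0.019006805844997733), np.float64(0.0015398352602580803), np.int64(25))
```

View pics/in.png

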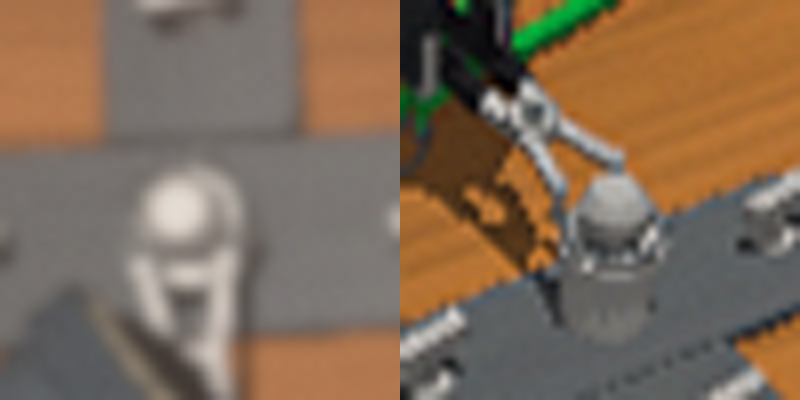

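The ring is around the groove with no contact felt. I'll confirm the height by probing lightly down to the hub top, where the ring centre is 60 mm, and then rise 2 mm.

```bash
python3 - <<'E'
from plant import robot
T=[.4551,.1368]
f0=robot.sense()["wrist_force"]
z=.0725;hit=False
while z>.0665:
    z-=.0005; hit=robot.move_straight([*T,z],vel=.01,contact_N=2); robot.sleep(.1); s=robot.sense()
    print(round(z,4),hit,s["tcp_pos"].round(4),(s["wrist_force"]-f0).round(2),round(s["torque"][1],3))
    if hit or s["wrist_force"][2]-f0[2]>1.2: break
print(s["t"])
E
```

```text
0.072 False [0.4551 0.1368 0.072 ] [-0.09 -0.4  -0.06] 0.07
0.0715 False [0.4551 0.1368 0.0715] [0.2  0.75 0.1 ] 0.063
0.071 False [0.4551 0.1368 0.071 ] [-0.83  0.44 -0.12] 0.062
0.0705 False [0.4551 0.1368 0.0705] [ 0.51 -0.79  0.03] 0.095
0.07 False [0.4551 0.1368 0.07  ] [-0.19  0.16  0.82] 0.03
0.0695 False [0.4551 0.1368 0.0695] [-0.96 -0.33  0.78] -0.018
0.069 False [0.4552 0.1369 0.0691] [-1.23 -0.13  0.74] 0.06
0.0685 False [0.4551 0.1368 0.0685] [-1.97 -0.22  0.26] 0.022
0.068 False [0.4551 0.1368 0.068 ] [-1.17 -1.2   2.22] 0.036
34.1333
```

```bash
python3 - <<'E'
from plant import robot
import numpy as np
T=[.4551,.1368]
def m():
    robot.sleep(.1);F=[]
    for _ in range(8):
        robot.sleep(.03);s=robot.sense();F.append([*s["wrist_force"],s["torque"][1]])
    return np.mean(F,0).round(2),np.std(F,0).round(2)
for z in(.0725,.0715,.0705,.070,.0695,.069,.0685,.068):
    robot.move_straight([*T,z],vel=.01); print(z,*m())
robot.move_straight([*T,.0715],vel=.01); print(robot.sense()["tcp_pos"].round(4),m()[0],robot.sense()["t"])
E
```

```text
0.0725 [-0.33  0.24 -2.74  0.08] [0.42 0.29 0.48 0.03]
0.0715 [-0.16  0.24 -2.69  0.08] [0.49 0.43 0.47 0.02]
0.0705 [-0.33 -0.04 -2.97  0.07] [0.61 0.64 0.52 0.02]
0.07 [-0.21 -0.45 -2.65  0.05] [0.32 0.46 0.36 0.03]
0.0695 [ 0.15 -0.09 -2.37  0.  ] [0.27 0.38 0.34 0.03]
0.069 [ 0.05 -0.22 -1.79  0.01] [0.3  0.27 0.71 0.03]
0.0685 [-0.31  0.16 -1.22  0.03] [0.62 0.43 0.43 0.03]
0.068 [-1.15  0.03 -0.5   0.07] [0.56 0.48 0.34 0.03]
[0.4551 0.1367 0.0714] [-0.28  0.11 -2.43  0.1 ] 40.2833
```

Contact begins repeatably at TCP z = 0.070, so the groove middle is at about 0.0718. Horizontally, both views agree within about 1 mm.

```bash
python3 - <<'E'
from plant import robot
robot.move_straight([.4551,.1368,.0719],vel=.01); robot.sleep(.5)
s=robot.sense();print(s["tcp_pos"].round(4),s["wrist_force"].round(2),s["gripper_force"],s["opening"],s["t"])
print(robot.close_job())
E
```

```text
[0.4551 0.1368 0.0719] [-0.38 -0.31 -1.57] 49.55380082130432 0.3467717716376086 41.0333
the job is handed in; nothing more can be done
None
```

I handed the job in at about 41 s: all three bolts are turned to their stops, and the squeezed pliers hold the spread ring around the groove, by my measurements centred within about 1 mm and near mid-height; the job returned no verdict.

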